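# Open the webbing cutter's guard onto its stop

## Task

Open up the webbing cutter so that its feed rollers can be cleaned: turn the catch beside the guard fully clear, then lift the guard by its bar handle over past upright and ease it back, keeping hold of the handle until you feel the guard press on the rubber-tipped stop behind it, and only then let go. The stop is set differently on every machine: do not throw or drop the guard back, lean hard on the stop or pull the guard against the catch, and leave the other things on the bench alone.

Things in the scene. Friction and masses are not known exactly. Their poses are not given: they have to be found in the camera images.
- cutter: grey steel bench webbing cutter, fixed, 235 mm deep (x), 320 mm wide (y), 120 mm to the top of its cheeks; origin on the bench, midway across the guard, 60 mm before its hinge line; x points from front (handle, chute) to rear (hinge, stop), y to its left. A console 145 mm high stands on the right cheek, more than 110 mm right of the middle
- guard (a joint): guard angle (rad): 0 shut and level, 1.571 upright, more leans back to the rear. Aluminium frame 117 x 190 x 8 mm with clear window, 0.5 to 0.8 kg, hinge nearly free: let go before upright it falls shut, after upright it falls back. The stop meets it somewhere between 1.68 and 2.02, not known beforehand
- guard_handle (a point): middle of the guard's handle, a round black bar 10 mm thick, 90 mm long along the cutter's y axis, with a leg at each end to the guard's front edge; 155 mm from the hinge line, 38 mm beyond the guard's edge, 126 mm above the bench when shut, 40 mm free below it
- guard_hinge (a point): point on the hinge line (level, along the cutter's y axis) midway across the guard, 60 mm behind and 126 mm above the cutter's origin; fixed
- catch (a joint): catch angle (rad): 0 to 0.2 at the start, tongue over the guard's left edge; turns anticlockwise seen from above, friction about 0.05 N m, to its end at 1.57, fully clear, and stays where left (the guard is free from about 1.2)
- catch_wing (a point): centre of the catch's wing, on its upright turning axis on the left cheek, 160 mm above the bench. The wing is a black bar 36 mm long, 9 mm thick, 24 mm high, along the cutter's y axis at catch angle 0, turning with it. The steel tongue 22 mm below its centre reaches 32 mm from the axis, to the cutter's right at angle 0, to the rear at 1.57
- rest: the stop: upright steel bracket 32 mm wide, 90 mm high, 64 mm behind the hinge line, 82.5 mm left of the middle; origin at its foot, 120 mm above the bench. Its screw's rubber tip points forward and meets the guard's left rail 70 mm above the hinge; how far it stands out varies by 24 mm. It gives 1 mm for 10 N; the guard's weight is 0.4 to 3 N on it, 25 N (12 N at the handle) is too hard
- thread_cone: cone of thread standing left of the cutter, 62 mm across, 150 mm high, origin at the centre of its underside; leave it alone
- oil_can: small oil bottle standing right of the cutter, 52 mm across, 120 mm high, origin at the centre of its underside; leave it alone
- screwdriver: screwdriver lying in front of the cutter, 190 mm long, origin under its middle; leave it alone

How it is judged (in metres and radians):
On the way, in this order (a step that is already met when the one before it is completed fails the run):
1. the catch is turned fully clear while the guard is still shut (value of joint catch above 1.4 rad and value of joint guard below 0.06 rad), for 0.1 s.
2. the guard, past upright and still held, presses on its stop (value of joint guard above 1.62 rad and contact force between guard and rest above 3 N and contact force between the fingers and guard above 0.3 N), for 0.1 s.
At the end, for the whole second after the job is handed in: the catch is turned clear (above 1.4 rad) and the guard, past upright, rests still on its stop's rubber tip (touching it with more than 0.2 N, moving less than 0.05 rad/s), let go (value of joint guard above 1.62 rad and contact force between guard and rest above 0.2 N and velocity of joint guard between -0.05 and 0.05 rad/s and value of joint catch above 1.4 rad).
It fails at once if the guard is let drop or thrown back past upright (faster than 1.0 rad/s) (value of joint guard above 1.65 rad and velocity of joint guard above 1 rad/s).
It fails at once if the guard is leant hard on its stop (over 25 N at the rubber tip) (contact force between guard and rest above 25 N).
It fails at once if the guard is pulled hard against the catch (over 15 N) (contact force between guard and catch above 15 N).
It fails at once if a bystander is moved more than 25 mm (distance of any of thread_cone, oil_can, screwdriver from where it was at the start of the episode above 0.025 m).
It also fails if it takes over 72 s, if anything falls off the work surface, if the arm or the gripper's body presses on something with over 40 N, if the wrist force passes 120 N, or if a joint passes its speed limit or range.

## Robot

A 6-joint arm with a two-finger parallel gripper is mounted at the origin on the work surface. World frame = base frame: x ahead of the robot, y to its left, z up, the work surface at z = 0. Lengths are in mm, angles in rad, forces in N, time in s.
With the tool pointing down it reaches from about 300 to 775 mm from the base axis. Payload 14.6 kg.
Tool frame: the origin (TCP) lies between the finger pads; the fingertips stand manip.finger_overhang ahead of it and the grasp point (between the pads) lies 2 mm behind it (manip.finger_overhang is the distance from the TCP to the fingertips, in mm); z points along the fingers, y is the direction in which the jaws open and shut (so a half turn about z gives the same grasp; the last joint's range is limited). The gripper opens to 94 mm and grips with 3 to 60 N. Pads are 16 mm wide; open, the fingers measure 119 mm over their backs; the gripper's body (75 mm by 177 mm) begins 78 mm behind the grasp point.
Start: joints at [1.131, 0.3, 1.521, -0, 1.321, -0.067], TCP at [200.32, 512.212, 222.446] pointing down, gripper open.
Joint ranges: [-3.03, 3.03], [-0.79, 2.21], [0.23, 2.52], [-1.04, 4.18], [0, 3.07], [-2.55, 2.55]. Speed limits (rad/s): [2.22, 2.22, 2.57, 3.14, 3.14, 3.14].

## Interface

Orientations are given as [roll, pitch, yaw] about the fixed x, y, z axes, in that order (R = Rz(yaw) Ry(pitch) Rx(roll)).
In Python, from cell import manip gives the robot as it stands.
- The arm moves only by the tool drive_tool, never from a script. Its argument "steps" is a list of rows, each an object with "delta_pos": the shift along the world's x, y, z in mm, a list of three; "yaw": the turn about the world's z in rad; "hand": the finger opening in mm, from 0 to 94. A call has 1 to 5 rows; each row shifts and turns the commanded pose from where the row before left it; what a row does not reach is not made up. A row lasts 1/12 s, in which the tool goes at most 41.7 mm and 7.16 degrees, less where a joint would pass 70% of its speed; a pose out of reach is approached as far as the arm can. A call is refused whole if a number of a shift passes 41.7 or a number of a turn 0.125, either way. A call with a gripper value outside its range is refused whole. The fingers move at their own pace and stop on an object; "squeeze" is the grip in N (left out, the last holds). Time passes only in rows, so rows that do not move let the fingers close. It gives the time, the measured TCP pose, the force and the opening at its end, in the units of the state.
- manip.read_state(): the state, without advancing time (a new reading comes with each control period).
- manip.camera(name): name is "scene" or "top" or "wrist"; returns a dict with "frame" (420x560x3 uint8, red, green, blue), "range_z" (420x560 float32, mm along the optical axis (not along the pixel's ray), 0 where there is no reading), "intrinsics" (3x3 intrinsics, pixels), "dist_coeffs" ([k1, k2, p1, p2, k3] as OpenCV has them; the pictures are not rectified), "position" and "attitude" of the camera in the world. Camera axes: x right, y down, z forward; pixel columns grow to the right and rows downward; lengths in mm; the calibration is good to about 2 mm. A picture is of the moment at which its call begins.
- manip.sign_off(): hands the job in, once; it reports no verdict.
The state is a dict: "clock": time; "joints": joint angles; "qd": joint speeds; "effort": joint torques, N m; "eef_pos": TCP position; "eef_rot": TCP orientation; "wrist_force": force on the tool from outside, world axes, zero at the start; "moment": the same for the moment, N m; "finger_gap": finger opening in mm.
Only numpy, scipy, OpenCV 4.12 (cv2) and the standard library are available. Lean on these libraries where they do the work, as an engineer would, in place of code of your own. Each camera call takes 0.05 s, during which the arm holds its last target.

## Working session

There is one attempt and no reset: what is moved stays moved. The work goes in short steps, Python scripts to look and compute and a tool call to move; the robot and the scene stay as the last step left them, time stands still between calls to the robot, and variables do not carry over. Pictures are saved under pics/ and viewed, and the job is handed in when it is done.

Besides the shell and the picture viewer there is one more tool, called by a JSON object that holds its "method" and its "body", one argument or row to a line. drive_tool: Moves the arm, as the interface text tells. Its arguments: {"type":"object","properties":{"steps":{"type":"array"},"squeeze":{"type":"number"}},"required":["steps"]}

```bash
ls; mkdir -p pics
cat > h.py <<'E'
import numpy as np, cv2
from cell import manip
def save(n,f): cv2.imwrite(f'pics/{n}.png', cv2.cvtColor(f,cv2.COLOR_RGB2BGR))
E
python3 - <<'E'
from h import *
import pickle
print(manip.read_state(), manip.finger_overhang)
for n in ['scene','top','wrist']:
    c=manip.camera(n); save(n+'0',c['frame']); pickle.dump(c,open(f'pics/{n}0.pkl','wb'))
    print(n,c['intrinsics'],c['dist_coeffs'],c['position'],c['attitude'])
E
```

```text
pics
{'clock': 0.0, 'joints': array([ 1.13142466e+00,  3.00447979e-01,  1.52159407e+00,  3.17443997e-05,
        1.32069585e+00, -6.65963471e-02]), 'qd': array([-0.00047644, -0.00040082, -0.00057439,  0.00093565,  0.00246543,
       -0.00177847]), 'effort': array([ 1.69344908e-04, -5.31822038e+01, -3.52738917e+01,  7.08097452e-02,
        2.45916046e-02, -9.64189940e-05]), 'eef_pos': array([200.19904398, 512.00438547, 221.89350644]), 'eef_rot': array([-3.14045199e+00, -1.06892449e-04,  2.76880940e+00]), 'wrist_force': array([ 0.0012461 ,  0.10500639, -0.03568941]), 'moment': array([-0.03786956,  0.00088244,  0.04926198]), 'finger_gap': 94.14734332365845} 17.0
scene [[514.08108829   0.         280.32870941]
 [  0.         514.08108829 210.42549381]
 [  0.           0.           1.        ]] [-0.14458676  0.          0.          0.          0.        ] [977.40587794 545.89274149 875.70127443] [-2.40327627 -0.0168891   2.47850292]
top [[502.59587528   0.         279.98682831]
 [  0.         502.59587528 216.1866223 ]
 [  0.           0.           1.        ]] [0.05180886 0.         0.         0.         0.        ] [ 437.05953551   10.84145462 1208.54111234] [-3.04519947 -0.0155934  -1.5779304 ]
wrist [[299.72438209   0.         277.56002879]
 [  0.         299.72438209 213.85713968]
 [  0.           0.           1.        ]] [0.00145031 0.         0.         0.         0.        ] [131.88098423 538.44355313 383.58902637] [2.88523697e+00 9.32086701e-04 1.19894436e+00]
```

View pics/scene0.png

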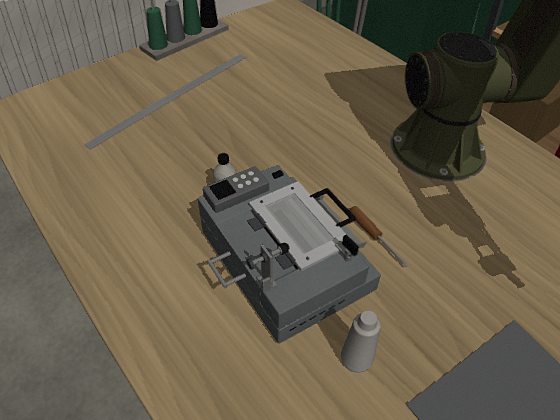

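View pics/top0.png

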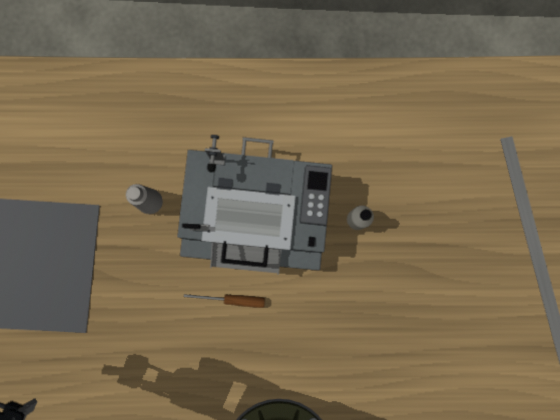

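View pics/wrist0.png

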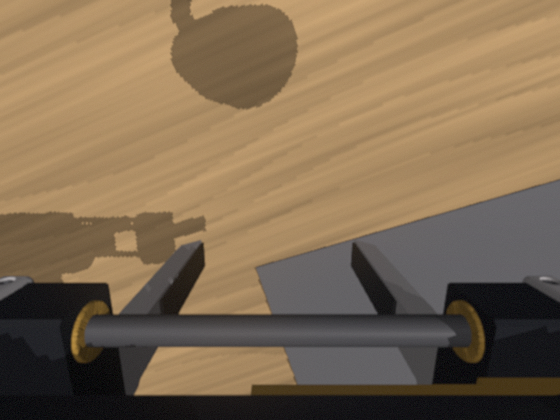

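The scene view shows the cutter with its handle at about (330,205) and the catch at about (350,243). In the top view the catch wing is near (192,226), the handle bar near (245,263), the stop near (212,155) and the screwdriver near (230,300). Next I'll zoom in for exact pixels.

Run:
```python
from h import *
import pickle
a=pickle.load(open('pics/top0.pkl','rb'))['frame'][125:315,120:380]; b=pickle.load(open('pics/scene0.pkl','rb'))['frame'][150:310,190:410]
save('topz',cv2.resize(a,None,fx=3,fy=3,interpolation=cv2.INTER_CUBIC)); save('scz',cv2.resize(b,None,fx=3.5,fy=3.5,interpolation=cv2.INTER_CUBIC))
```

```text
(no output)
```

View pics/topz.png

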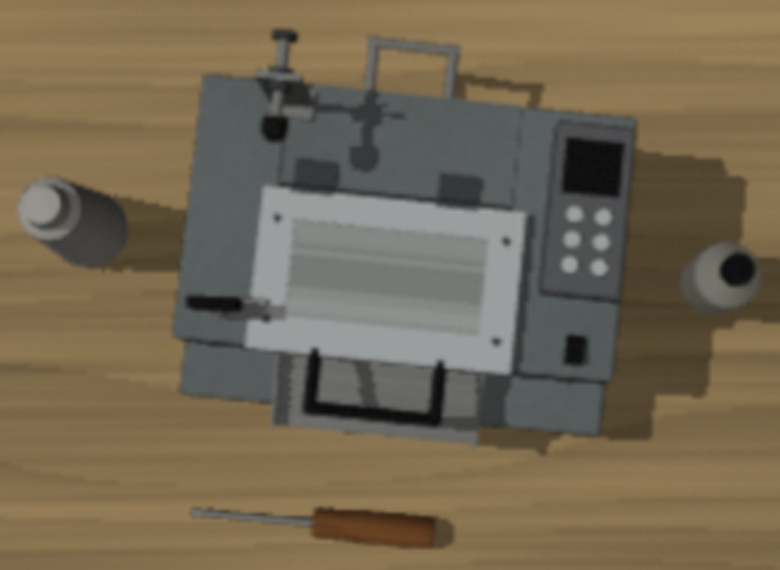

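View pics/scz.png

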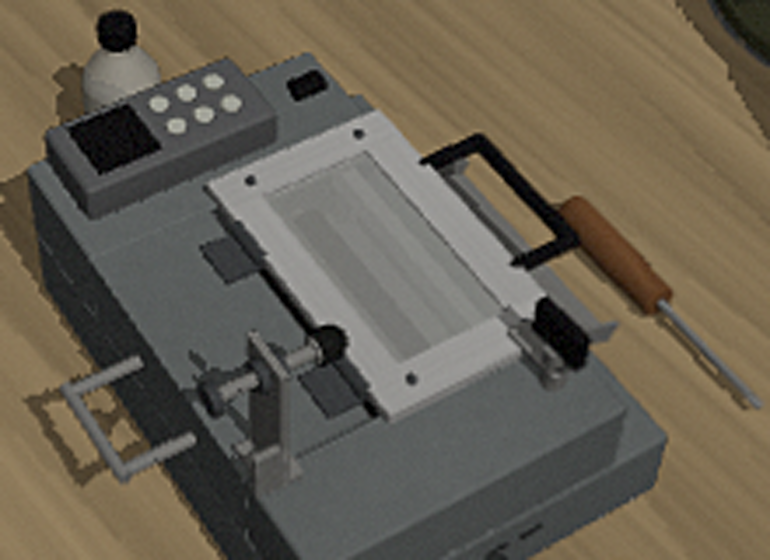

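```bash
cat >> h.py <<'E'
from scipy.spatial.transform import Rotation as Ro
def ray(c,uv):
    p=cv2.undistortPoints(np.array([[uv]],float),c['intrinsics'],c['dist_coeffs'])[0,0]
    R=Ro.from_euler('xyz',c['attitude']).as_matrix()
    return np.array(c['position']),R@np.array([p[0],p[1],1.]),R
def onz(c,uv,z):
    o,d,_=ray(c,uv); return o+d*(z-o[2])/d[2]
def tri(c1,u1,c2,u2):
    o1,d1,_=ray(c1,u1);o2,d2,_=ray(c2,u2)
    s=np.linalg.lstsq(np.c_[d1,-d2],o2-o1,rcond=None)[0]
    a=o1+s[0]*d1;b=o2+s[1]*d2
    return (a+b)/2,np.linalg.norm(a-b)
def dep(c,uv):
    o,d,_=ray(c,uv); r=c['range_z'][int(round(uv[1])),int(round(uv[0]))]
    return o+d*r
E
python3 - <<'E'
from h import *
import pickle
t=pickle.load(open('pics/top0.pkl','rb'));s=pickle.load(open('pics/scene0.pkl','rb'))
for n,c,(x0,y0,x1,y1) in [('top',t,(170,215,290,275)),('scene',s,(300,180,365,260))]:
    m=(c['frame'].max(2)<38).astype(np.uint8)[y0:y1,x0:x1]
    k,l,st,ce=cv2.connectedComponentsWithStats(m)
    for i in range(1,k):
        if st[i,4]>15:
            q=np.argwhere(l==i)[:,::-1]+[x0,y0]
            print(n,st[i]+np.array([x0,y0,0,0,0]),ce[i]+[x0,y0],cv2.minAreaRect(q.astype(np.float32)), 'zmed',np.median([dep(c,p) for p in q],axis=0))
z=lambda x,y:(190+x/3.5,150+y/3.5); w=lambda x,y:(120+x/3-.3,125+y/3-.3)
print('handle L',tri(t,w(311,411),s,z(570,238)),'R',tri(t,w(436,420),s,z(480,140)))
print('handle mid',tri(t,w(373,415),s,z(525,189)))
print('wing',tri(t,w(214,303),s,z(562,332)))
for p in [w(373,415),w(214,303),w(311,411),w(436,420)]: print(dep(t,p))
for p in [w(187,301),w(242,304)]: print('wing end z172',onz(t,p,172))
# guard corners top at z~130
for p in [w(263,186),w(526,211),w(513,373),w(247,347)]: print('corner',onz(t,p,130))
# rear
for p in [w(275,127),w(283,70),w(45,207)]: print('stop/cone',dep(t,p))
E
```

```text
top [183 224  18   5  74] [191.68918919 225.72972973] ((191.5, 226.0), (4.0, 17.0), 90.0) zmed [518.21959351 175.15571664 170.40299492]
top [222 243  46  24 261] [244.33716475 258.67049808] ((244.4905548095703, 254.59661865234375), (45.272865295410156, 19.29861831665039), 5.572197437286377) zmed [445.72160189  68.73445744 129.96628572]
scene [310 188  46  39 302] [336.68874172 206.10264901] ((333.0735168457031, 206.98582458496094), (47.31867599487305, 19.69257926940918), 48.12213134765625) zmed [447.39126839  78.05139871 129.68990303]
scene [342 235  17  21 183] [349.78688525 244.93442623] ((350.0, 245.0), (21.21320343017578, 9.899494171142578), 45.0) zmed [522.56268375 183.61130066 166.116057  ]
handle L (array([444.3751393 , 115.50194016, 122.82139118]), np.float64(0.37897527556150373)) R (array([436.19869615,  27.24639076, 124.83832046]), np.float64(3.451201968821062))
handle mid (array([440.43673488,  71.96581294, 123.5285876 ]), np.float64(2.5142846794608515))
wing (array([518.69241308, 180.17576117, 159.67407921]), np.float64(2.3846194550444664))
[441.29583961  70.95593939 125.28242257]
[518.42294071 177.09788951 173.33785885]
[444.44584585 114.54456318 131.31832907]
[437.40055875  25.94924192 129.13349821]
wing end z172 [520.02008126 195.74073333 172.        ]
wing end z172 [517.71971994 158.18374475 172.        ]
corner [606.13185214 149.76058796 130.        ]
corner [587.07847047 -39.64036335 130.        ]
corner [470.3951766  -29.17650352 130.        ]
corner [490.23416487 160.34341425 130.        ]
stop/cone [634.79043753 132.50874529 203.15716187]
stop/cone [673.98340879 127.36822943 202.48116132]
stop/cone [588.71127223 299.53180983 149.33380514]
```

{"method": "drive_tool", "body": {
  "steps": [
    {"delta_pos": [21,-22,5],"yaw": -0.083,"hand": 40},
    {"delta_pos": [21,-22,5],"yaw": -0.083,"hand": 40},
    {"delta_pos": [21,-22,5],"yaw": -0.083,"hand": 40},
    {"delta_pos": [21,-22,5],"yaw": -0.083,"hand": 40},
    {"delta_pos": [21,-22,0],"yaw": -0.083,"hand": 40}
  ]
}}

```text
clock: 0.57
eef_pos: [306.2, 401.2, 243.2]
eef_rot: [3.141, -0.0, 2.35]
wrist_force: [0.4, 0.4, 0.2]
finger_gap: 64.4
```

{"method": "drive_tool", "body": {
  "steps": [
    {"delta_pos": [21,-22,0],"yaw": -0.083,"hand": 40},
    {"delta_pos": [21,-22,0],"yaw": -0.083,"hand": 40},
    {"delta_pos": [21,-22,0],"yaw": -0.083,"hand": 40},
    {"delta_pos": [21,-22,0],"yaw": -0.083,"hand": 40},
    {"delta_pos": [21,-22,0],"yaw": -0.083,"hand": 40}
  ]
}}

```text
clock: 0.98
eef_pos: [411.1, 290.9, 242.4]
eef_rot: [-3.141, 0.0, 1.935]
wrist_force: [-0.2, 0.6, -0.3]
finger_gap: 39.9
```

{"method": "drive_tool", "body": {
  "steps": [
    {"delta_pos": [21,-22,0],"yaw": -0.083,"hand": 40},
    {"delta_pos": [21,-22,0],"yaw": -0.083,"hand": 40},
    {"delta_pos": [21,-22,0],"yaw": -0.083,"hand": 40},
    {"delta_pos": [21,-22,0],"yaw": -0.083,"hand": 40},
    {"delta_pos": [21,-22,0],"yaw": -0.083,"hand": 40}
  ]
}}

```text
clock: 1.4
eef_pos: [516.1, 180.9, 242.3]
eef_rot: [-3.141, 0.0, 1.52]
wrist_force: [0.4, 0.3, 0.6]
finger_gap: 39.9
```

{"method": "drive_tool", "body": {
  "steps": [
    {"delta_pos": [3,-4,0],"yaw": 0,"hand": 40},
    {"delta_pos": [0,0,0],"yaw": 0,"hand": 40}
  ]
}}

```text
clock: 1.57
eef_pos: [518.9, 177.0, 241.9]
eef_rot: [-3.141, 0.0, 1.522]
wrist_force: [0.2, -0.0, -0.2]
finger_gap: 39.9
```

Run:
```python
from h import *
import pickle
c=manip.camera('wrist'); save('wrist1',c['frame']); pickle.dump(c,open('pics/wrist1.pkl','wb'))
print(manip.read_state(),c['position'],c['attitude'])
```

```text
{'clock': 1.6167, 'joints': array([2.64018668e-01, 2.81120917e-01, 1.49915658e+00, 1.28381758e-04,
       1.36213014e+00, 3.10661247e-01]), 'qd': array([ 0.03260203, -0.01542998,  0.01060645,  0.00405311, -0.00063171,
        0.00472748]), 'effort': array([-2.17125155e+00, -5.17765617e+01, -3.64141130e+01, -2.82016379e-02,
       -2.70792661e-02, -2.79665465e-02]), 'eef_pos': array([518.18925648, 178.02844876, 242.04854401]), 'eef_rot': array([-3.14077830e+00,  1.29565540e-04,  1.52412715e+00]), 'wrist_force': array([-1.02757781,  0.19360473,  0.24739278]), 'moment': array([-0.03375073,  0.01078564, -0.0133977 ]), 'finger_gap': 40.49974946372654} [522.44708065 249.8150357  403.48895276] [ 2.88544888e+00  1.62842003e-04 -4.75752730e-02]
```

View pics/wrist1.png

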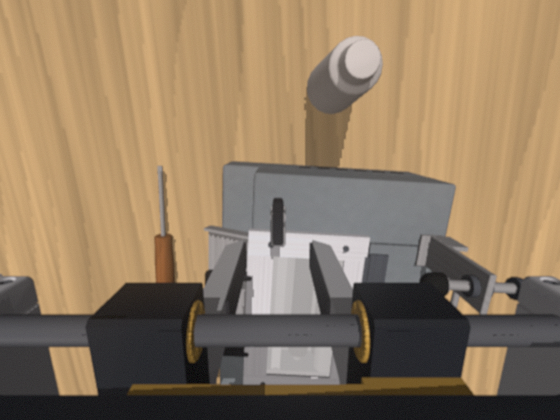

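The wrist view shows the wing as a dark bar at about (278,220), between the open fingers. The cone is behind it and clear.

Run:
```python
from h import *
import pickle
c=pickle.load(open('pics/wrist1.pkl','rb'));t=pickle.load(open('pics/top0.pkl','rb'));s=pickle.load(open('pics/scene0.pkl','rb'))
y0,y1,x0,x1=190,255,262,300
m=(c['frame'].max(2)<45).astype(np.uint8)[y0:y1,x0:x1]
k,l,st,ce=cv2.connectedComponentsWithStats(m); i=1+np.argmax(st[1:,4])
q=np.argwhere(l==i)[:,::-1]+[x0,y0]; print(st[i],ce[i]+[x0,y0])
P=np.array([dep(c,p) for p in q]); print(np.percentile(P,[5,50,95],axis=0))
T=P[P[:,2]>168]; print(len(T),T.mean(0),T.min(0),T.max(0)); u,sv,v=np.linalg.svd((T-T.mean(0))[:,:2]); print(v[0],np.arctan2(-v[0][0],v[0][1]))
print(tri(c,ce[i]+[x0,y0],s,(349.8,244.9)), tri(c,ce[i]+[x0,y0],t,(191.7,225.7)))
for uv in [(278,199),(278,243)]: print(onz(c,uv,172))
```

```text
[13 10  1  1  1] [275. 200.]
[[517.84391159 198.37911475 161.34680931]
 [517.84391159 198.37911475 161.34680931]
 [517.84391159 198.37911475 161.34680931]]<stdin>:9: RuntimeWarning: Mean of empty slice.
  ret = um.true_divide(
Traceback (most recent call last):
ValueError: zero-size array to reduction operation minimum which has no identity
```

Run:
```python
from h import *
import pickle
c=pickle.load(open('pics/wrist1.pkl','rb'));t=pickle.load(open('pics/top0.pkl','rb'));s=pickle.load(open('pics/scene0.pkl','rb'))
y0,y1,x0,x1=185,260,262,300
print(c['frame'].max(2)[185:260:5,268:292:2])
f=c['frame'].max(2)[y0:y1,x0:x1]
m=(f<65).astype(np.uint8)
k,l,st,ce=cv2.connectedComponentsWithStats(m); i=1+np.argmax(st[1:,4])
q=np.argwhere(l==i)[:,::-1]+[x0,y0]; print(st[i],ce[i]+[x0,y0])
P=np.array([dep(c,p) for p in q]); 
T=P[(P[:,2]>166)]; print(len(P),len(T),T.mean(0),T.min(0),T.max(0)); u,sv,v=np.linalg.svd((T-T.mean(0))[:,:2]); print(v[0],np.arctan2(-v[0][0],v[0][1]))
print(tri(c,ce[i]+[x0,y0],s,(349.8,244.9)), tri(c,ce[i]+[x0,y0],t,(191.7,225.7)))
```

```text
[[129 129 129 126 128 127 129 130 129 129 130 131]
 [127 126 126 126 129 131 127 128 129 130 130 129]
 [129 126 128 130 129 130 131 128 127 129 129 130]
 [128 128 110  51  45  46  47  71 124 131 132 129]
 [127 128  89  51  52  52  51  53 115 130 131 131]
 [128 116  79  53  54  55  54  56  97 120 130 129]
 [132 120  81  53  55  56  49  67 138 135 132 131]
 [129 109  78  56  53  52  55  65 132 132 129 129]
 [134 101  77  54  53  58  54  56  99 126 129 130]
 [147 110  76  53  53  56  55  68 131 132 135 134]
 [216 157  79  55  57  59  56  66 140 204 218 217]
 [219 151  84  56  57  55  57  68 143 206 219 217]
 [142  80  91 102 105 106 104 119 170 214 217 218]
 [218 169 144 145 147 145 203 219 218 218 219 218]
 [215 176 143 150 149 151 201 217 217 218 218 220]]
[ 11  14  10  45 416] [277.34855769 220.72355769]
416 393 [518.99763551 182.2183675  171.16647587] [514.72324004 164.21923239 166.21589068] [523.51121524 198.72225159 173.2528373 ]
[-0.05823578 -0.99830286] 3.083323907250632
(array([518.88055047, 180.0548369 , 159.4640369 ]), np.float64(0.14136089415514802)) (array([519.33478264, 178.69904856, 155.35023144]), np.float64(1.0051893917246573))
```

{"method": "drive_tool", "body": {
  "steps": [
    {"delta_pos": [0.5,3,-20],"yaw": -0.01,"hand": 40},
    {"delta_pos": [0,0,-20],"yaw": 0,"hand": 40},
    {"delta_pos": [0,0,-20],"yaw": 0,"hand": 30},
    {"delta_pos": [0,0,-17],"yaw": 0,"hand": 30},
    {"delta_pos": [0,0,0],"yaw": 0,"hand": 30}
  ]
}}

```text
clock: 2.03
eef_pos: [516.6, 182.1, 162.4]
eef_rot: [-3.137, 0.001, 1.517]
wrist_force: [-0.8, -0.1, -0.6]
finger_gap: 30.5
```

Run:
```python
from h import *
c=manip.camera('wrist'); save('wrist2',c['frame']); s=manip.read_state(); print(s['eef_pos'],s['eef_rot'],s['wrist_force'])
```

```text
[517.49624015 182.12144602 164.4855715 ] [-3.13895052e+00  7.55247030e-04  1.51622954e+00] [-0.51681782 -0.53345016  0.35566399]
```

View pics/wrist2.png

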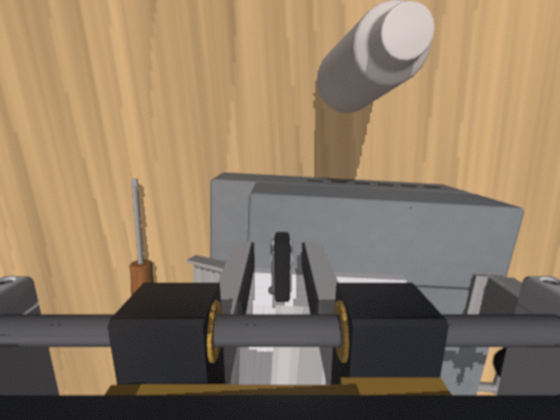

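The wing at (282,265) lies between the fingers, so I'll close on it.

{"method": "drive_tool", "body": {
  "steps": [
    {"delta_pos": [1,0,0],"yaw": 0,"hand": 4},
    {"delta_pos": [0,0,0],"yaw": 0,"hand": 4},
    {"delta_pos": [0,0,0],"yaw": 0,"hand": 4},
    {"delta_pos": [0,0,0],"yaw": 0,"hand": 4}
  ],
  "squeeze": 20
}}

```text
clock: 2.42
eef_pos: [519.4, 181.6, 166.5]
eef_rot: [-3.141, -0.001, 1.514]
wrist_force: [-8.6, 0.9, 11.9]
finger_gap: 9.0
```

{"method": "drive_tool", "body": {
  "steps": [
    {"delta_pos": [0,0,0],"yaw": 0,"hand": 4}
  ]
}}

```text
clock: 2.5
eef_pos: [519.4, 181.6, 166.5]
eef_rot: [-3.141, -0.001, 1.514]
wrist_force: [-7.6, 1.0, 7.9]
finger_gap: 8.6
```

{"method": "drive_tool", "body": {
  "steps": [
    {"delta_pos": [-1,0,1],"yaw": 0,"hand": 4},
    {"delta_pos": [0,0,0],"yaw": 0,"hand": 4}
  ]
}}

```text
clock: 2.67
eef_pos: [519.0, 181.5, 166.7]
eef_rot: [3.14, -0.001, 1.514]
wrist_force: [2.0, 2.3, -4.3]
finger_gap: 9.2
```

Forces are small. Now I'll turn the catch anticlockwise.

{"method": "drive_tool", "body": {
  "steps": [
    {"delta_pos": [0,0,0],"yaw": 0.1,"hand": 4},
    {"delta_pos": [0,0,0],"yaw": 0.1,"hand": 4},
    {"delta_pos": [0,0,0],"yaw": 0.1,"hand": 4},
    {"delta_pos": [0,0,0],"yaw": 0.1,"hand": 4}
  ]
}}

```text
clock: 3.0
eef_pos: [518.7, 181.4, 166.6]
eef_rot: [3.141, -0.0, 1.919]
wrist_force: [-0.4, 2.4, -1.9]
finger_gap: 9.0
```

{"method": "drive_tool", "body": {
  "steps": [
    {"delta_pos": [0,0,0],"yaw": 0.1,"hand": 4},
    {"delta_pos": [0,0,0],"yaw": 0.1,"hand": 4},
    {"delta_pos": [0,0,0],"yaw": 0.1,"hand": 4},
    {"delta_pos": [0,0,0],"yaw": 0.1,"hand": 4}
  ]
}}

```text
clock: 3.33
eef_pos: [518.5, 181.3, 166.6]
eef_rot: [-3.141, -0.001, 2.319]
wrist_force: [-2.4, 0.2, -0.4]
finger_gap: 8.8
```

{"method": "drive_tool", "body": {
  "steps": [
    {"delta_pos": [0,0,0],"yaw": 0.1,"hand": 4},
    {"delta_pos": [0,0,0],"yaw": 0.1,"hand": 4},
    {"delta_pos": [0,0,0],"yaw": 0.1,"hand": 4},
    {"delta_pos": [0,0,0],"yaw": 0.1,"hand": 4},
    {"delta_pos": [0,0,0],"yaw": 0.1,"hand": 4}
  ]
}}

```text
clock: 3.75
eef_pos: [518.3, 181.0, 166.6]
eef_rot: [-3.141, -0.001, 2.819]
wrist_force: [-4.9, -1.4, 1.4]
finger_gap: 9.1
```

{"method": "drive_tool", "body": {
  "steps": [
    {"delta_pos": [0,0,0],"yaw": 0.1,"hand": 4},
    {"delta_pos": [0,0,0],"yaw": 0.07,"hand": 4},
    {"delta_pos": [0,0,0],"yaw": 0,"hand": 4}
  ]
}}

```text
clock: 4.0
eef_pos: [518.2, 180.8, 166.6]
eef_rot: [-3.14, -0.001, 2.989]
wrist_force: [-5.8, -3.0, 0.3]
finger_gap: 8.8
```

Run:
```python
from h import *
s=manip.read_state(); print(s)
```

```text
{'clock': 4.0, 'joints': array([ 2.69199489e-01,  3.49963120e-01,  1.58964604e+00, -5.03672996e-04,
        1.20371993e+00, -1.14840568e+00]), 'qd': array([ 0.00081026, -0.00039028, -0.00081505,  0.00069549,  0.00114392,
        0.11028556]), 'effort': array([  0.44049944, -54.07285452, -35.65460801,   0.34940095,
        -1.40443459,  -1.65575568]), 'eef_pos': array([518.23857122, 180.82394559, 166.57547183]), 'eef_rot': array([-3.14045228e+00, -1.39126992e-03,  2.98858187e+00]), 'wrist_force': array([-5.80393107, -3.00445236,  0.29455978]), 'moment': array([-0.49808226,  0.99648539,  0.0871104 ]), 'finger_gap': 8.75495529785033}
```

{"method": "drive_tool", "body": {
  "steps": [
    {"delta_pos": [0,0,0],"yaw": 0.03,"hand": 4},
    {"delta_pos": [0,0,0],"yaw": 0.03,"hand": 4},
    {"delta_pos": [0,0,0],"yaw": 0,"hand": 4}
  ]
}}

```text
clock: 4.25
eef_pos: [518.3, 180.8, 166.6]
eef_rot: [-3.141, -0.001, 3.045]
wrist_force: [-4.8, -2.9, 1.3]
finger_gap: 8.6
```

Run:
```python
from h import *
s=manip.read_state(); print(s['eef_rot'],s['moment'],s['wrist_force'])
```

```text
[-3.14060893e+00 -1.40952107e-03  3.04542883e+00] [-0.5836521   0.96071199 -0.17080047] [-4.84833729 -2.93095044  1.30726805]
```

The moment has reversed to −0.17 N m, so the catch is at its end. I'll release and lift.

{"method": "drive_tool", "body": {
  "steps": [
    {"delta_pos": [0,0,0],"yaw": -0.02,"hand": 30},
    {"delta_pos": [0,0,0],"yaw": 0,"hand": 30},
    {"delta_pos": [0,0,0],"yaw": 0,"hand": 30},
    {"delta_pos": [0,0,20],"yaw": 0,"hand": 30},
    {"delta_pos": [0,0,25],"yaw": 0,"hand": 30}
  ]
}}

```text
clock: 4.67
eef_pos: [518.2, 181.0, 210.6]
eef_rot: [-3.14, -0.003, 3.024]
wrist_force: [-0.6, -0.6, 0.6]
finger_gap: 29.9
```

{"method": "drive_tool", "body": {
  "steps": [
    {"delta_pos": [-5.5,-7.5,10],"yaw": -0.11,"hand": 40},
    {"delta_pos": [-5.5,-7.5,10],"yaw": -0.11,"hand": 40},
    {"delta_pos": [-5.5,-7.5,0],"yaw": -0.11,"hand": 40},
    {"delta_pos": [-5.5,-7.5,0],"yaw": -0.11,"hand": 40},
    {"delta_pos": [-5.5,-7.5,0],"yaw": -0.11,"hand": 40}
  ]
}}

```text
clock: 5.08
eef_pos: [491.2, 143.4, 231.8]
eef_rot: [3.141, 0.001, 2.469]
wrist_force: [0.6, 0.2, 0.2]
finger_gap: 39.6
```

{"method": "drive_tool", "body": {
  "steps": [
    {"delta_pos": [-5.5,-7.5,0],"yaw": -0.11,"hand": 40},
    {"delta_pos": [-5.5,-7.5,0],"yaw": -0.11,"hand": 40},
    {"delta_pos": [-5.5,-7.5,0],"yaw": -0.11,"hand": 40},
    {"delta_pos": [-5.5,-7.5,0],"yaw": -0.11,"hand": 40},
    {"delta_pos": [-5.5,-7.5,0],"yaw": -0.11,"hand": 40}
  ]
}}

```text
clock: 5.5
eef_pos: [463.6, 105.9, 231.7]
eef_rot: [3.141, 0.0, 1.918]
wrist_force: [0.3, 0.7, -0.3]
finger_gap: 39.7
```

{"method": "drive_tool", "body": {
  "steps": [
    {"delta_pos": [-5.5,-8,0],"yaw": -0.11,"hand": 40},
    {"delta_pos": [-5.5,-8,0],"yaw": -0.11,"hand": 40},
    {"delta_pos": [-5.5,-8,0],"yaw": -0.11,"hand": 40},
    {"delta_pos": [-5.5,-8,0],"yaw": -0.12,"hand": 40},
    {"delta_pos": [0,0,0],"yaw": 0,"hand": 40}
  ]
}}

```text
clock: 5.92
eef_pos: [441.4, 73.4, 231.8]
eef_rot: [3.141, 0.0, 1.467]
wrist_force: [0.1, 0.0, -0.8]
finger_gap: 40.1
```

Run:
```python
from h import *
import pickle
for n in ['wrist','top']:
    c=manip.camera(n); save(n+'3',c['frame']); pickle.dump(c,open(f'pics/{n}3.pkl','wb'))
s=manip.read_state(); print(s['eef_pos'],s['eef_rot'],s['wrist_force'])
```

```text
[442.06479937  74.26522534 231.77402918] [ 3.14079153e+00 -2.15327024e-04  1.47732051e+00] [-0.78038219  0.726767   -0.65819157]
```

View pics/wrist3.png

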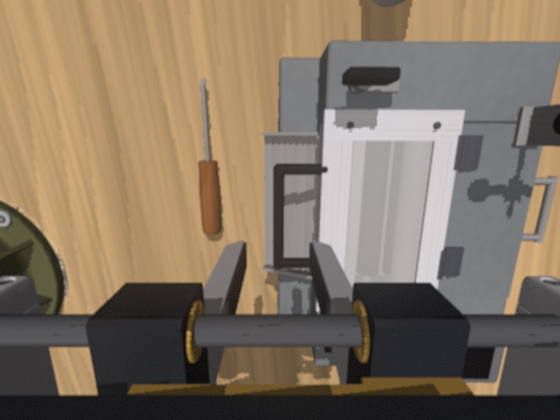

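View pics/top3.png

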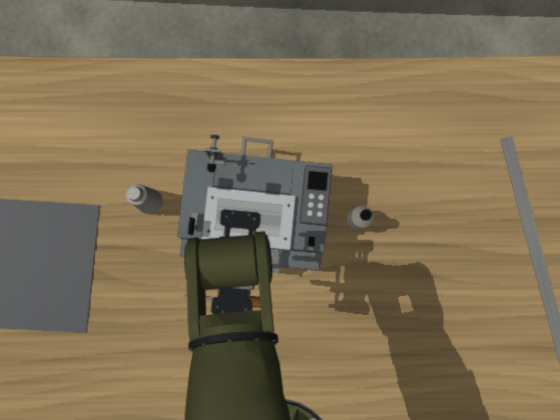

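The wrist view shows the catch turned: the wing now runs fore-aft at (371,76). The handle bar runs from (279,167) to (279,265), and the fingers straddle its line.

Run:
```python
from h import *
import pickle
c=pickle.load(open('pics/wrist3.pkl','rb'));s=pickle.load(open('pics/scene0.pkl','rb'));t=pickle.load(open('pics/top0.pkl','rb'))
z=lambda x,y:(190+x/3.5,150+y/3.5); w=lambda x,y:(120+x/3-.3,125+y/3-.3)
f=c['frame'].max(2)
for r in (180,200,217,235,255):
    k=[x for x in range(268,295) if f[r,x]<70]; print(r,k[0],k[-1],dep(c,((k[0]+k[-1])/2,r)))
for col in (290,300): print(col,[y for y in range(155,275) if f[y,col]<70])
m=(279,216)
print(tri(c,m,s,z(525,189)),tri(c,m,t,w(373,415)))
for uv in [(280,169),(278,263)]: print(onz(c,uv,126))
# guard rear corners & hinge, wing
print(dep(c,(371,74)),[onz(c,p,130) for p in [(462,111),(330,111)]])
```

```text
180 274 282 [445.58723254 108.04299836 129.97459959]
200 274 283 [444.20433076  90.13178648 130.27835378]
217 274 282 [442.18771157  74.86881928 131.77650596]
235 274 282 [440.40778789  57.44289622 130.69099114]
255 274 282 [438.36675439  37.47659018 130.01596655]
290 [165, 166, 167, 168, 169, 170, 171, 172, 173, 259, 260, 261, 262, 263, 264, 265, 266, 267, 270]
300 [165, 166, 167, 168, 169, 170, 171, 172, 173, 259, 260, 261, 262, 263, 264, 265, 266, 271, 272]
(array([442.88031593,  75.15692238, 128.00142762]), np.float64(0.9991971302163132)) (array([442.08731229,  71.43310044, 115.63346467]), np.float64(1.5119793742159437))
[448.30314829 117.03874289 126.        ]
[437.367922    27.60271068 126.        ]
[516.57390994 179.72508156 171.46517598] [array([604.06208621, 149.77911041, 130.        ]), array([494.58479076, 161.05134267, 130.        ])]
```

{"method": "drive_tool", "body": {
  "steps": [
    {"delta_pos": [0.5,-1,-25],"yaw": 0,"hand": 40},
    {"delta_pos": [0,0,-25],"yaw": 0,"hand": 40},
    {"delta_pos": [0,0,-25],"yaw": 0,"hand": 40},
    {"delta_pos": [0,0,-20],"yaw": 0,"hand": 40},
    {"delta_pos": [0,0,-13],"yaw": 0,"hand": 30}
  ]
}}

```text
clock: 6.43
eef_pos: [441.9, 73.6, 121.5]
eef_rot: [-3.14, 0.0, 1.479]
wrist_force: [-0.1, 0.0, -0.4]
finger_gap: 36.3
```

{"method": "drive_tool", "body": {
  "steps": [
    {"delta_pos": [0,0,0],"yaw": 0,"hand": 30},
    {"delta_pos": [0,0,0],"yaw": 0,"hand": 30},
    {"delta_pos": [0,0,0],"yaw": 0,"hand": 30}
  ]
}}

```text
clock: 6.68
eef_pos: [443.0, 73.5, 124.4]
eef_rot: [3.14, -0.0, 1.476]
wrist_force: [0.5, 0.3, -0.3]
finger_gap: 29.8
```

Run:
```python
from h import *
c=manip.camera('wrist'); save('wrist4',c['frame']); s=manip.read_state(); print(s['eef_pos'],s['eef_rot'],s['wrist_force'],s['moment'])
```

```text
[442.98110131  73.45166831 124.48963886] [ 3.13993760e+00 -3.37820470e-04  1.47524649e+00] [-0.27399515  1.57460242  0.36054861] [0.0249149  0.05637    0.04633374]
```

View pics/wrist4.png

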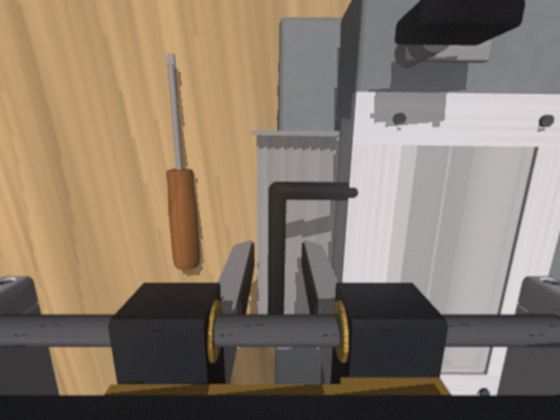

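The bar at column 278 is centred between the fingers. I'll close gently.

{"method": "drive_tool", "body": {
  "steps": [
    {"delta_pos": [0,0,0],"yaw": 0,"hand": 4},
    {"delta_pos": [0,0,0],"yaw": 0,"hand": 4},
    {"delta_pos": [0,0,0],"yaw": 0,"hand": 4},
    {"delta_pos": [0,0,0],"yaw": 0,"hand": 4},
    {"delta_pos": [0,0,0],"yaw": 0,"hand": 4}
  ],
  "squeeze": 12
}}

```text
clock: 7.15
eef_pos: [442.1, 73.3, 123.7]
eef_rot: [-3.141, -0.0, 1.474]
wrist_force: [-5.2, 0.1, 5.5]
finger_gap: 9.4
```

Run:
```python
import numpy as np
th=np.r_[np.arange(0,1.4501,.05),np.arange(1.48,2.06,.03)]
h=155*(1-np.cos(th)); z=155*np.sin(th)
for i in range(len(th)-1):
    d=h[i+1]-h[i]; print('%.2f->%.2f'%(th[i],th[i+1]),'%.1f %.1f %.1f'%(d*.995,-d*.1,z[i+1]-z[i]), ' cum %.1f %.1f %.1f'%(442.1+.995*h[i+1],73.3-.1*h[i+1],123.7+z[i+1]))
```

```text
0.00->0.05 0.2 -0.0 7.7  cum 442.3 73.3 131.4
0.05->0.10 0.6 -0.1 7.7  cum 442.9 73.2 139.2
0.10->0.15 1.0 -0.1 7.7  cum 443.8 73.1 146.9
0.15->0.20 1.3 -0.1 7.6  cum 445.2 73.0 154.5
0.20->0.25 1.7 -0.2 7.6  cum 446.9 72.8 162.0
0.25->0.30 2.1 -0.2 7.5  cum 449.0 72.6 169.5
0.30->0.35 2.5 -0.2 7.3  cum 451.5 72.4 176.8
0.35->0.40 2.8 -0.3 7.2  cum 454.3 72.1 184.1
0.40->0.45 3.2 -0.3 7.1  cum 457.5 71.8 191.1
0.45->0.50 3.5 -0.4 6.9  cum 461.0 71.4 198.0
0.50->0.55 3.9 -0.4 6.7  cum 464.8 71.0 204.7
0.55->0.60 4.2 -0.4 6.5  cum 469.0 70.6 211.2
0.60->0.65 4.5 -0.5 6.3  cum 473.5 70.1 217.5
0.65->0.70 4.8 -0.5 6.0  cum 478.4 69.7 223.6
0.70->0.75 5.1 -0.5 5.8  cum 483.5 69.1 229.4
0.75->0.80 5.4 -0.5 5.5  cum 488.9 68.6 234.9
0.80->0.85 5.7 -0.6 5.3  cum 494.5 68.0 240.1
0.85->0.90 5.9 -0.6 5.0  cum 500.5 67.4 245.1
0.90->0.95 6.2 -0.6 4.7  cum 506.6 66.8 249.8
0.95->1.00 6.4 -0.6 4.3  cum 513.0 66.2 254.1
1.00->1.05 6.6 -0.7 4.0  cum 519.6 65.5 258.2
1.05->1.10 6.8 -0.7 3.7  cum 526.4 64.8 261.8
1.10->1.15 7.0 -0.7 3.3  cum 533.3 64.1 265.2
1.15->1.20 7.1 -0.7 3.0  cum 540.4 63.4 26
[... 469 characters left out ...]
->1.63 4.6 -0.5 -0.2  cum 605.5 56.9 278.4
1.63->1.66 4.6 -0.5 -0.3  cum 610.1 56.4 278.1
1.66->1.69 4.6 -0.5 -0.5  cum 614.7 56.0 277.6
1.69->1.72 4.6 -0.5 -0.6  cum 619.3 55.5 277.0
1.72->1.75 4.6 -0.5 -0.8  cum 623.8 55.0 276.2
1.75->1.78 4.5 -0.5 -0.9  cum 628.4 54.6 275.3
1.78->1.81 4.5 -0.5 -1.0  cum 632.9 54.1 274.3
1.81->1.84 4.5 -0.5 -1.2  cum 637.3 53.7 273.1
1.84->1.87 4.4 -0.4 -1.3  cum 641.8 53.2 271.8
1.87->1.90 4.4 -0.4 -1.4  cum 646.2 52.8 270.4
1.90->1.93 4.4 -0.4 -1.6  cum 650.5 52.4 268.8
1.93->1.96 4.3 -0.4 -1.7  cum 654.8 51.9 267.1
1.96->1.99 4.3 -0.4 -1.8  cum 659.1 51.5 265.3
1.99->2.02 4.2 -0.4 -2.0  cum 663.3 51.1 263.3
2.02->2.05 4.1 -0.4 -2.1  cum 667.4 50.7 261.2
```

{"method": "drive_tool", "body": {
  "steps": [
    {"delta_pos": [0,0,5],"yaw": 0,"hand": 4},
    {"delta_pos": [0,0,5],"yaw": 0,"hand": 4},
    {"delta_pos": [0.5,0,5],"yaw": 0,"hand": 4},
    {"delta_pos": [0,0,0],"yaw": 0,"hand": 4}
  ]
}}

```text
clock: 7.48
eef_pos: [442.8, 73.2, 139.3]
eef_rot: [-3.142, 0.0, 1.474]
wrist_force: [-2.2, -0.7, -2.4]
finger_gap: 9.8
```

{"method": "drive_tool", "body": {
  "steps": [
    {"delta_pos": [1,-0.1,7.7],"yaw": 0,"hand": 4},
    {"delta_pos": [1.3,-0.1,7.6],"yaw": 0,"hand": 4},
    {"delta_pos": [1.7,-0.2,7.6],"yaw": 0,"hand": 4},
    {"delta_pos": [2.1,-0.2,7.5],"yaw": 0,"hand": 4},
    {"delta_pos": [2.5,-0.2,7.3],"yaw": 0,"hand": 4}
  ]
}}

```text
clock: 7.9
eef_pos: [450.9, 72.4, 176.9]
eef_rot: [-3.14, 0.0, 1.474]
wrist_force: [-8.2, -0.6, -0.0]
finger_gap: 9.6
```

{"method": "drive_tool", "body": {
  "steps": [
    {"delta_pos": [2.8,-0.3,7.2],"yaw": 0,"hand": 4},
    {"delta_pos": [3.2,-0.3,7.1],"yaw": 0,"hand": 4},
    {"delta_pos": [3.5,-0.4,6.9],"yaw": 0,"hand": 4},
    {"delta_pos": [3.9,-0.4,6.7],"yaw": 0,"hand": 4},
    {"delta_pos": [0,0,0],"yaw": 0,"hand": 4}
  ]
}}

```text
clock: 8.32
eef_pos: [464.1, 71.0, 205.9]
eef_rot: [-3.139, 0.0, 1.474]
wrist_force: [-18.8, -1.2, 8.3]
finger_gap: 9.7
```

Run:
```python
from h import *
for n in ['wrist','scene']:
    c=manip.camera(n); save(n+'5',c['frame'])
s=manip.read_state(); print(s['eef_pos'],s['eef_rot'],s['wrist_force'],s['moment'])
```

```text
[463.59600278  70.98801017 205.02909723] [-3.13825560e+00  4.39340709e-04  1.47391144e+00] [-18.33149169  -0.47881516   7.3918637 ] [-0.17463566  3.29915426 -0.05146389]
```

View pics/wrist5.png

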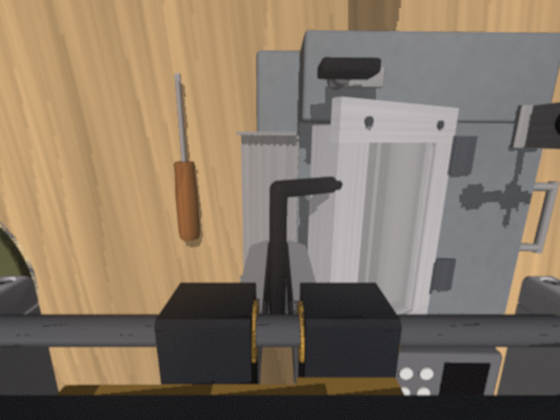

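View pics/scene5.png

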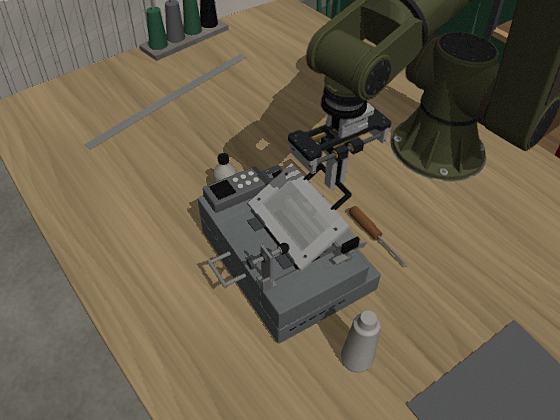

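The guard is following. About 20 N pushes the tool radially outward, so my path runs slightly inside the arc. I'll correct outward.

{"method": "drive_tool", "body": {
  "steps": [
    {"delta_pos": [-1.2,0,0.7],"yaw": 0,"hand": 4},
    {"delta_pos": [0,0,0],"yaw": 0,"hand": 4}
  ]
}}

```text
clock: 8.58
eef_pos: [463.7, 71.0, 205.6]
eef_rot: [3.141, -0.0, 1.474]
wrist_force: [-4.3, -0.1, 0.2]
finger_gap: 9.4
```

{"method": "drive_tool", "body": {
  "steps": [
    {"delta_pos": [4.0,-0.4,6.5],"yaw": 0,"hand": 4},
    {"delta_pos": [4.3,-0.5,6.3],"yaw": 0,"hand": 4},
    {"delta_pos": [4.6,-0.5,6.1],"yaw": 0,"hand": 4},
    {"delta_pos": [4.9,-0.5,5.9],"yaw": 0,"hand": 4}
  ]
}}

```text
clock: 8.92
eef_pos: [481.7, 69.0, 230.9]
eef_rot: [-3.141, 0.0, 1.474]
wrist_force: [-7.0, -0.0, 3.3]
finger_gap: 9.4
```

{"method": "drive_tool", "body": {
  "steps": [
    {"delta_pos": [4.8,-0.5,5.9],"yaw": 0,"hand": 4},
    {"delta_pos": [5.4,-0.6,5.4],"yaw": 0,"hand": 4},
    {"delta_pos": [5.7,-0.6,5.1],"yaw": 0,"hand": 4},
    {"delta_pos": [6.0,-0.6,4.8],"yaw": 0,"hand": 4}
  ]
}}

```text
clock: 9.25
eef_pos: [503.8, 66.6, 252.2]
eef_rot: [3.141, 0.0, 1.474]
wrist_force: [-7.5, -0.5, 5.0]
finger_gap: 9.3
```

{"method": "drive_tool", "body": {
  "steps": [
    {"delta_pos": [5.7,-0.6,4.9],"yaw": 0,"hand": 4},
    {"delta_pos": [6.3,-0.6,4.4],"yaw": 0,"hand": 4},
    {"delta_pos": [6.5,-0.6,4.0],"yaw": 0,"hand": 4},
    {"delta_pos": [6.7,-0.6,3.7],"yaw": 0,"hand": 4}
  ]
}}

```text
clock: 9.58
eef_pos: [529.3, 64.1, 268.6]
eef_rot: [3.141, 0.0, 1.474]
wrist_force: [-4.0, -3.9, 3.3]
finger_gap: 9.4
```

Run:
```python
from h import *
for n in ['wrist','scene']:
    c=manip.camera(n); save(n+'6',c['frame'])
s=manip.read_state(); print(s['eef_pos'],s['eef_rot'],s['wrist_force'],s['moment'])
```

```text
[529.57123836  64.12431512 268.57670041] [3.14035510e+00 9.01272186e-05 1.47346295e+00] [-5.0724769  -3.56237101  6.83665758] [-0.7588244   1.05823253 -0.1048846 ]
```

View pics/wrist6.png

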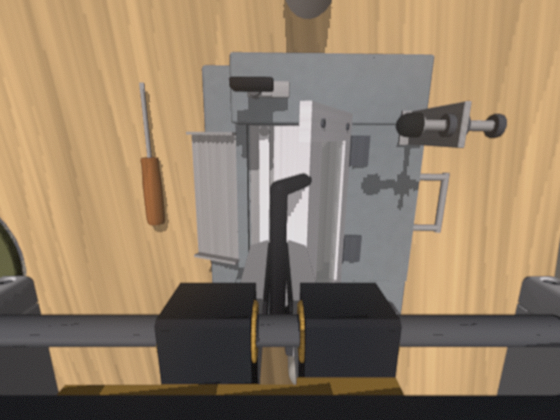

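View pics/scene6.png

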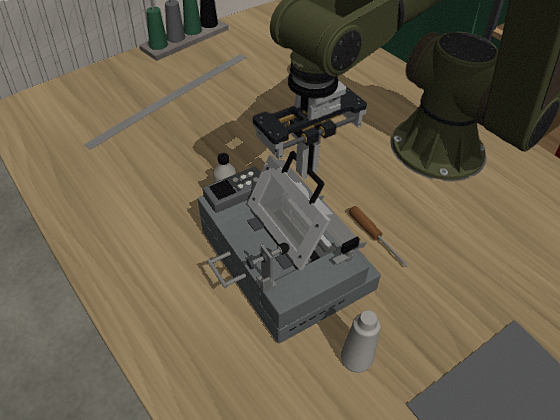

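The guard is at about 1.12 rad, with the bar still between the pads and the catch clear. I'll carry on with small steps.

{"method": "drive_tool", "body": {
  "steps": [
    {"delta_pos": [6.7,-0.8,3.8],"yaw": 0,"hand": 4},
    {"delta_pos": [7.0,-0.8,3.3],"yaw": 0,"hand": 4},
    {"delta_pos": [7.2,-0.8,2.9],"yaw": 0,"hand": 4},
    {"delta_pos": [7.3,-0.8,2.5],"yaw": 0,"hand": 4}
  ]
}}

```text
clock: 10.02
eef_pos: [557.4, 61.1, 279.9]
eef_rot: [-3.141, 0.0, 1.474]
wrist_force: [-0.1, -1.8, -5.5]
finger_gap: 9.7
```

{"method": "drive_tool", "body": {
  "steps": [
    {"delta_pos": [6,-0.6,1.2],"yaw": 0,"hand": 4},
    {"delta_pos": [6,-0.6,1.0],"yaw": 0,"hand": 4},
    {"delta_pos": [6,-0.6,0.8],"yaw": 0,"hand": 4},
    {"delta_pos": [6,-0.6,0.6],"yaw": 0,"hand": 4}
  ]
}}

```text
clock: 10.35
eef_pos: [581.4, 58.8, 284.1]
eef_rot: [3.141, -0.0, 1.474]
wrist_force: [-1.7, -2.3, 2.6]
finger_gap: 9.9
```

{"method": "drive_tool", "body": {
  "steps": [
    {"delta_pos": [4,-0.4,0.3],"yaw": 0,"hand": 4},
    {"delta_pos": [4,-0.4,0.2],"yaw": 0,"hand": 4},
    {"delta_pos": [4,-0.4,0.1],"yaw": 0,"hand": 4},
    {"delta_pos": [4,-0.4,0],"yaw": 0,"hand": 4},
    {"delta_pos": [0,0,0],"yaw": 0,"hand": 4}
  ]
}}

```text
clock: 10.77
eef_pos: [597.3, 57.1, 284.4]
eef_rot: [3.141, -0.0, 1.474]
wrist_force: [-0.4, -2.6, 1.6]
finger_gap: 9.6
```

Run:
```python
from h import *
for n in ['wrist','scene']:
    c=manip.camera(n); f=c['frame']; save(n+'7',f if n=='wrist' else cv2.resize(f[120:300,180:420],None,fx=3,fy=3))
s=manip.read_state(); print(s['eef_pos'],s['eef_rot'],s['wrist_force'],s['moment'])
```

```text
[596.79017416  57.19344209 284.3648197 ] [ 3.14155487e+00 -6.37338126e-06  1.47376283e+00] [-0.54015995 -2.15474352  0.88108607] [-5.77364017e-01  1.72417715e-01 -5.23620264e-04]
```

View pics/wrist7.png

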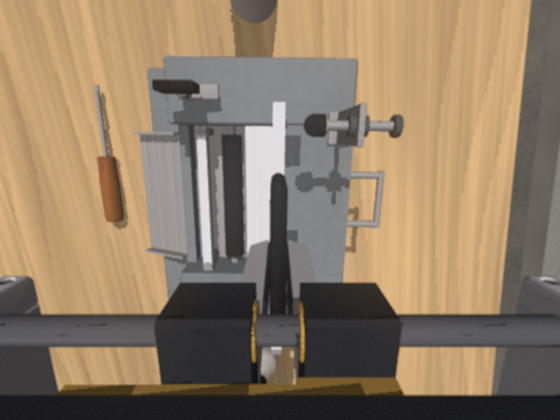

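View pics/scene7.png

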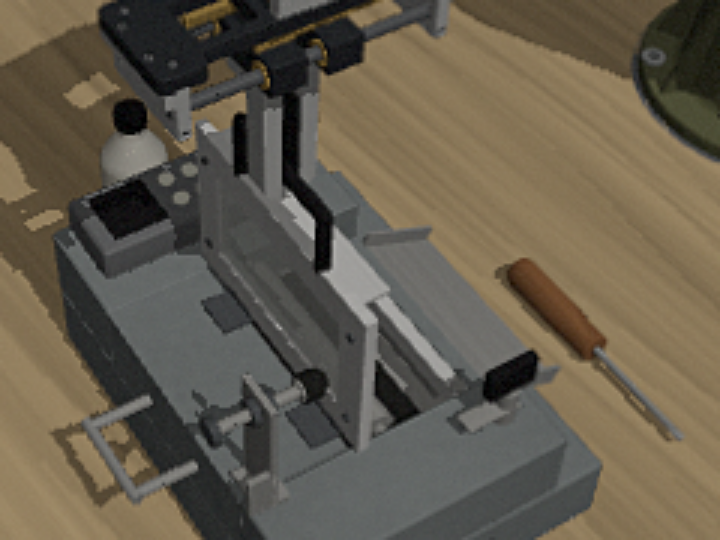

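The wrist view shows the guard upright at column 280 and the rubber tip at about (312,125), with a gap between them. Now I'll ease it back, keeping hold.

{"method": "drive_tool", "body": {
  "steps": [
    {"delta_pos": [3,-0.3,0],"yaw": 0,"hand": 4},
    {"delta_pos": [3,-0.3,-0.1],"yaw": 0,"hand": 4},
    {"delta_pos": [3,-0.3,-0.2],"yaw": 0,"hand": 4},
    {"delta_pos": [3,-0.3,-0.2],"yaw": 0,"hand": 4},
    {"delta_pos": [0,0,0],"yaw": 0,"hand": 4}
  ]
}}

```text
clock: 11.28
eef_pos: [609.3, 56.0, 283.9]
eef_rot: [3.141, -0.0, 1.474]
wrist_force: [-0.3, -3.0, 1.8]
finger_gap: 9.3
```

Run:
```python
from h import *
c=manip.camera('wrist'); f=c['frame']; save('wrist8',f)
for uv in [(x,y) for y in (122,126) for x in range(285,335,4)]: print(uv,dep(c,uv).round(1),f[uv[1],uv[0]])
s=manip.read_state(); print(s['eef_pos'],s['wrist_force'])
```

```text
(285, 122) [625.5 141.3 119.2] [126 126 130]
(289, 122) [626.4 137.9 197.5] [90 91 91]
(293, 122) [629.3 137.4 202.5] [60 58 57]
(297, 122) [632.3 137.1 203.1] [61 58 58]
(301, 122) [635.2 136.7 205.4] [61 60 60]
(305, 122) [638.4 136.5 203.8] [59 59 57]
(309, 122) [641.4 136.1 204.8] [61 58 57]
(313, 122) [645.1 136.  199. ] [173 167 166]
(317, 122) [648.3 135.7 199.2] [161 156 153]
(321, 122) [651.5 135.4 198.5] [162 156 156]
(325, 122) [654.6 135.1 198.8] [160 154 154]
(329, 122) [657.7 134.8 198.7] [161 153 153]
(333, 122) [660.8 134.5 199.1] [116 113 111]
(285, 126) [625.2 137.3 117.9] [128 131 134]
(289, 126) [626.1 134.8 199. ] [77 78 77]
(293, 126) [629.1 134.5 201.9] [57 55 57]
(297, 126) [632.2 134.2 202.2] [62 60 61]
(301, 126) [635.1 133.8 204.1] [56 57 55]
(305, 126) [638.1 133.5 205. ] [58 56 56]
(309, 126) [641.3 133.2 203.9] [60 56 55]
(313, 126) [644.9 133.  199.1] [150 147 144]
(317, 126) [647.9 132.7 200.1] [148 143 141]
(321, 126) [651.2 132.4 199.4] [151 146 144]
(325, 126) [654.3 132.1 199.6] [151 147 144]
(329, 126) [657.6 131.8 198.3] [154 149 147]
(333, 126) [660.7 131.5 198.7] [116 113 110]
[609.00970892  56.00488402 283.91791309] [-0.60020293 -2.05996657  0.65767174]
```

View pics/wrist8.png

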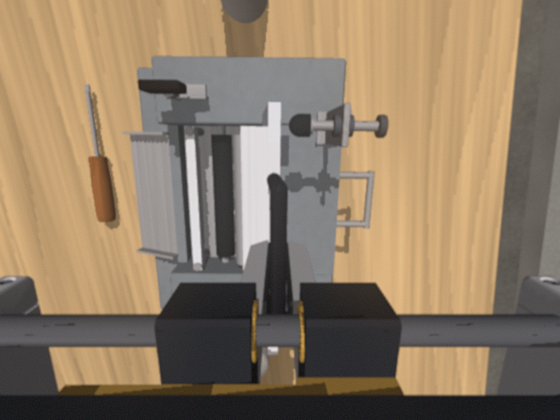

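The tip front is at x≈626, so I expect contact near TCP x≈634. I'll go in with small steps.

{"method": "drive_tool", "body": {
  "steps": [
    {"delta_pos": [2,-0.2,-0.2],"yaw": 0,"hand": 4},
    {"delta_pos": [2,-0.2,-0.2],"yaw": 0,"hand": 4},
    {"delta_pos": [2,-0.2,-0.3],"yaw": 0,"hand": 4},
    {"delta_pos": [2,-0.2,-0.3],"yaw": 0,"hand": 4},
    {"delta_pos": [2,-0.2,-0.3],"yaw": 0,"hand": 4}
  ]
}}

```text
clock: 11.75
eef_pos: [618.9, 55.0, 282.6]
eef_rot: [3.142, 0.0, 1.474]
wrist_force: [-0.7, -1.9, 1.0]
finger_gap: 9.4
```

{"method": "drive_tool", "body": {
  "steps": [
    {"delta_pos": [1.5,-0.1,-0.2],"yaw": 0,"hand": 4},
    {"delta_pos": [1.5,-0.2,-0.2],"yaw": 0,"hand": 4},
    {"delta_pos": [1.5,-0.1,-0.3],"yaw": 0,"hand": 4},
    {"delta_pos": [0,0,0],"yaw": 0,"hand": 4}
  ]
}}

```text
clock: 12.08
eef_pos: [623.5, 54.6, 281.8]
eef_rot: [-3.142, -0.0, 1.474]
wrist_force: [0.0, -2.5, -0.2]
finger_gap: 9.6
```

{"method": "drive_tool", "body": {
  "steps": [
    {"delta_pos": [1,-0.1,-0.2],"yaw": 0,"hand": 4},
    {"delta_pos": [1,-0.1,-0.2],"yaw": 0,"hand": 4},
    {"delta_pos": [1,-0.1,-0.2],"yaw": 0,"hand": 4},
    {"delta_pos": [0,0,0],"yaw": 0,"hand": 4}
  ]
}}

```text
clock: 12.42
eef_pos: [626.3, 54.3, 281.2]
eef_rot: [-3.142, -0.0, 1.474]
wrist_force: [-0.8, -2.3, -0.2]
finger_gap: 9.4
```

{"method": "drive_tool", "body": {
  "steps": [
    {"delta_pos": [1,-0.1,-0.2],"yaw": 0,"hand": 4},
    {"delta_pos": [1,-0.1,-0.2],"yaw": 0,"hand": 4},
    {"delta_pos": [0,0,0],"yaw": 0,"hand": 4}
  ]
}}

```text
clock: 12.67
eef_pos: [628.4, 54.1, 280.8]
eef_rot: [-3.142, 0.0, 1.474]
wrist_force: [-0.6, -3.7, 0.1]
finger_gap: 9.1
```

{"method": "drive_tool", "body": {
  "steps": [
    {"delta_pos": [1,-0.1,-0.2],"yaw": 0,"hand": 4},
    {"delta_pos": [0,0,0],"yaw": 0,"hand": 4}
  ]
}}

```text
clock: 12.83
eef_pos: [629.3, 54.0, 280.7]
eef_rot: [3.142, -0.0, 1.474]
wrist_force: [-0.5, -3.0, -0.8]
finger_gap: 9.6
```

{"method": "drive_tool", "body": {
  "steps": [
    {"delta_pos": [1,-0.1,-0.2],"yaw": 0,"hand": 4},
    {"delta_pos": [0,0,0],"yaw": 0,"hand": 4}
  ]
}}

```text
clock: 13.0
eef_pos: [630.3, 53.9, 280.5]
eef_rot: [3.142, 0.0, 1.474]
wrist_force: [-0.9, -3.0, -0.5]
finger_gap: 9.1
```

{"method": "drive_tool", "body": {
  "steps": [
    {"delta_pos": [1,-0.1,-0.2],"yaw": 0,"hand": 4},
    {"delta_pos": [0,0,0],"yaw": 0,"hand": 4}
  ]
}}

```text
clock: 13.17
eef_pos: [631.3, 53.8, 280.3]
eef_rot: [-3.142, -0.0, 1.474]
wrist_force: [-0.1, -2.9, 0.7]
finger_gap: 9.5
```

{"method": "drive_tool", "body": {
  "steps": [
    {"delta_pos": [1,-0.1,-0.2],"yaw": 0,"hand": 4},
    {"delta_pos": [0,0,0],"yaw": 0,"hand": 4}
  ]
}}

```text
clock: 13.33
eef_pos: [632.3, 53.7, 280.1]
eef_rot: [-3.141, 0.0, 1.474]
wrist_force: [-1.1, -3.1, -0.3]
finger_gap: 9.3
```

{"method": "drive_tool", "body": {
  "steps": [
    {"delta_pos": [1,-0.1,-0.2],"yaw": 0,"hand": 4},
    {"delta_pos": [0,0,0],"yaw": 0,"hand": 4}
  ]
}}

```text
clock: 13.5
eef_pos: [633.2, 53.6, 280.0]
eef_rot: [-3.141, 0.0, 1.474]
wrist_force: [-2.9, -1.6, 1.0]
finger_gap: 9.4
```

{"method": "drive_tool", "body": {
  "steps": [
    {"delta_pos": [0.5,-0.05,-0.1],"yaw": 0,"hand": 4},
    {"delta_pos": [0,0,0],"yaw": 0,"hand": 4}
  ]
}}

```text
clock: 13.67
eef_pos: [633.6, 53.6, 279.9]
eef_rot: [-3.141, 0.0, 1.474]
wrist_force: [-3.4, -2.3, 1.1]
finger_gap: 9.3
```

{"method": "drive_tool", "body": {
  "steps": [
    {"delta_pos": [0.4,0,-0.1],"yaw": 0,"hand": 4},
    {"delta_pos": [0,0,0],"yaw": 0,"hand": 4}
  ]
}}

```text
clock: 13.83
eef_pos: [634.0, 53.5, 279.7]
eef_rot: [-3.141, 0.0, 1.474]
wrist_force: [-4.5, -4.0, 0.5]
finger_gap: 9.2
```

{"method": "drive_tool", "body": {
  "steps": [
    {"delta_pos": [0,0,0],"yaw": 0,"hand": 4},
    {"delta_pos": [0,0,0],"yaw": 0,"hand": 4}
  ]
}}

```text
clock: 14.0
eef_pos: [633.9, 53.5, 279.8]
eef_rot: [-3.141, 0.0, 1.474]
wrist_force: [-4.3, -3.3, 1.0]
finger_gap: 9.8
```

Run:
```python
from h import *
c=manip.camera('wrist'); save('wrist9',c['frame'])
s=manip.read_state(); print(s['eef_pos'],s['wrist_force'],s['moment'])
c=manip.camera('scene'); save('scene9',cv2.resize(c['frame'][120:300,180:420],None,fx=3,fy=3))
s=manip.read_state(); print(s['eef_pos'],s['wrist_force'],s['moment'])
```

```text
[633.95127409  53.51098966 279.75328356] [-4.8047091  -2.94790718  0.67382799] [-0.65928484  0.91787043 -0.0200281 ]
[633.95467577  53.50359109 279.75788412] [-3.9050482  -3.43412345  0.43645542] [-0.64290224  0.96351998 -0.02750335]
```

View pics/wrist9.png

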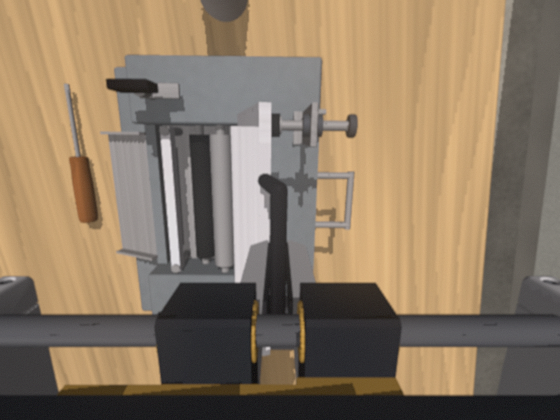

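View pics/scene9.png

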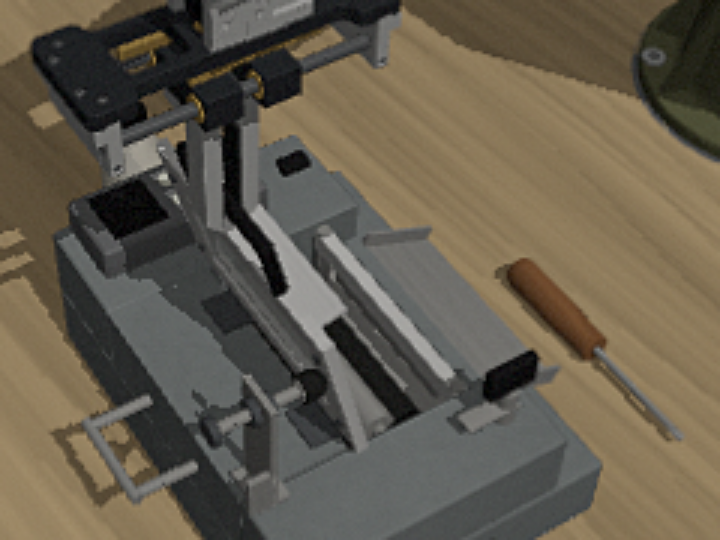

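The rubber tip now touches the rail at (272,125) in the wrist view. The handle force rose by about 4 N at 2 N/mm, the slope expected from the stop, so about 9 N at the tip. I'll relax the preload a little, then open.

{"method": "drive_tool", "body": {
  "steps": [
    {"delta_pos": [-0.6,0.1,0.1],"yaw": 0,"hand": 4},
    {"delta_pos": [-0.4,0,0.1],"yaw": 0,"hand": 4},
    {"delta_pos": [0,0,0],"yaw": 0,"hand": 4}
  ]
}}

```text
clock: 14.35
eef_pos: [633.1, 53.6, 280.0]
eef_rot: [3.142, 0.0, 1.474]
wrist_force: [-2.7, -3.4, 0.9]
finger_gap: 9.4
```

{"method": "drive_tool", "body": {
  "steps": [
    {"delta_pos": [0,0,0],"yaw": 0,"hand": 14},
    {"delta_pos": [0,0,0],"yaw": 0,"hand": 20},
    {"delta_pos": [0,0,0],"yaw": 0,"hand": 30},
    {"delta_pos": [0,0,0],"yaw": 0,"hand": 36},
    {"delta_pos": [0,0,0],"yaw": 0,"hand": 36}
  ]
}}

```text
clock: 14.77
eef_pos: [633.2, 53.8, 279.9]
eef_rot: [3.141, -0.0, 1.474]
wrist_force: [-0.0, 0.1, -0.3]
finger_gap: 34.6
```

Run:
```python
from h import *
c=manip.camera('wrist'); save('wrist10',c['frame'])
s=manip.read_state(); print(s['eef_pos'],s['wrist_force'],s['finger_gap'])
```

```text
[633.18004755  53.7635426  279.93462482] [ 0.30968192 -0.01976796 -0.12636154] 35.30711899256091
```

View pics/wrist10.png

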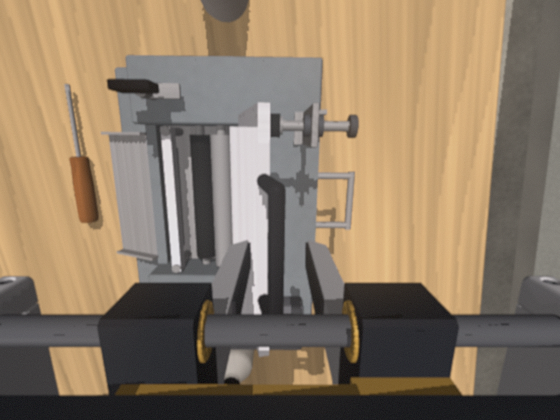

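The fingers are open, the bar at column 275 is free, and the guard stays on the tip. I'll lift straight up.

{"method": "drive_tool", "body": {
  "steps": [
    {"delta_pos": [0,0,5],"yaw": 0,"hand": 36},
    {"delta_pos": [0,0,15],"yaw": 0,"hand": 36},
    {"delta_pos": [0,0,20],"yaw": 0,"hand": 36},
    {"delta_pos": [0,0,20],"yaw": 0,"hand": 36},
    {"delta_pos": [0,0,0],"yaw": 0,"hand": 36}
  ]
}}

```text
clock: 15.23
eef_pos: [633.7, 53.7, 344.6]
eef_rot: [3.135, -0.001, 1.474]
wrist_force: [-0.0, -0.5, 0.5]
finger_gap: 36.2
```

{"method": "drive_tool", "body": {
  "steps": [
    {"delta_pos": [-20,0,10],"yaw": 0,"hand": 36},
    {"delta_pos": [-30,0,10],"yaw": 0,"hand": 36},
    {"delta_pos": [-30,0,0],"yaw": 0,"hand": 36},
    {"delta_pos": [-30,0,0],"yaw": 0,"hand": 36},
    {"delta_pos": [0,0,0],"yaw": 0,"hand": 36}
  ]
}}

```text
clock: 15.65
eef_pos: [519.6, 53.8, 360.6]
eef_rot: [3.141, -0.0, 1.474]
wrist_force: [0.8, 0.4, 1.2]
finger_gap: 35.8
```

Run:
```python
from h import *
fr=[]
for n in ['scene','wrist','scene']:
    c=manip.camera(n); fr.append(c['frame'])
save('wrist11',fr[1]); save('scene11',cv2.resize(fr[2][100:310,140:420],None,fx=2.8,fy=2.8))
print(np.abs(fr[0].astype(int)-fr[2]).mean(), manip.read_state()['wrist_force'],manip.read_state()['clock'])
```

```text
2.398455215419501 [-0.40642195  0.94297231  0.72846918] 15.8
```

View pics/wrist11.png

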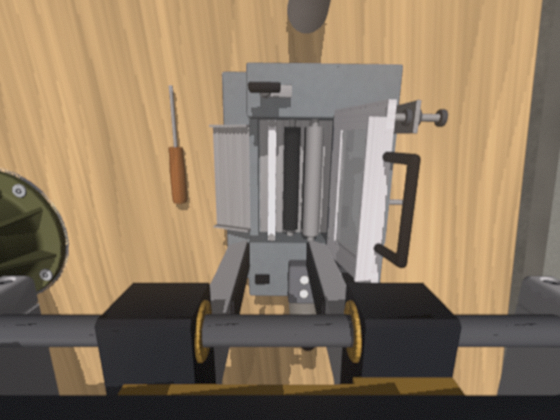

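View pics/scene11.png

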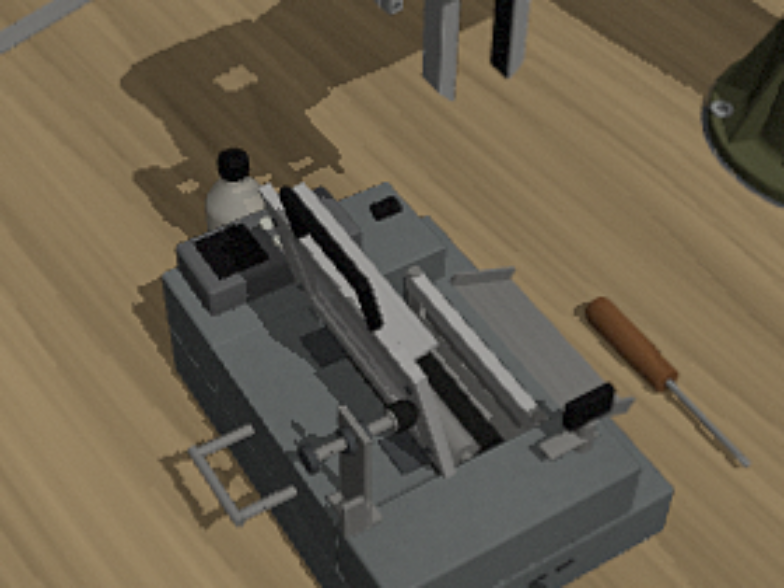

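The guard leans on the rubber tip, the catch is clear, the bystanders look undisturbed and the arm is away. I'm handing it in.

{"method": "drive_tool", "body": {
  "steps": [
    {"delta_pos": [0,0,0],"yaw": 0,"hand": 36},
    {"delta_pos": [0,0,0],"yaw": 0,"hand": 36},
    {"delta_pos": [0,0,0],"yaw": 0,"hand": 36}
  ]
}}

```text
clock: 16.05
eef_pos: [523.7, 53.6, 359.4]
eef_rot: [-3.141, 0.0, 1.474]
wrist_force: [0.2, 0.5, -0.5]
finger_gap: 36.1
```

```bash
python3 -c "
from cell import manip
print(manip.sign_off())"
```

```text
the job is handed in; nothing more can be done
None
```

The webbing cutter is open: the catch is fully clear and the guard rests back on its rubber-tipped stop, let go. I handed the job in at about 16 s; no verdict is reported.

- **Catch:** I turned it by its wing about 1.53 rad, until the wrist moment reversed at its end, while the guard was still shut.
- **Guard:** I lifted it by the handle and eased it back in steps of 1 mm or less. I felt the stop at about 1.81 rad, with the handle force rising about 4 N, or roughly 9 N at the tip. I held there about 0.5 s, relaxed to about 2 N at the handle, and only then opened the fingers and lifted away.
- **Last checks:** The final pictures show the guard leaning on the tip and the catch clear. The cone, bottle and screwdriver look unmoved by eye; I did not measure them. After release the wrist force was about zero.
- **What disagreed:**
  - During the lift my arc ran about 1 mm inside the true one, giving a radial pull of up to about 20 N at the handle; I corrected that. From that point the tool height ran 3–5 mm above the computed arc, probably from slip of the bar in the pads.
  - One triangulation of the bar height from the top view gave 116 mm, against 128 mm from the other views; I used 126 mm.
  - I took two pictures 0.1 s apart to check that the guard was still. They differed slightly, but the arm was still settling then, so they do not prove it.

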